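# Close the ink canister

### The arm

A 6-joint arm with a two-finger parallel gripper is mounted at the origin on the work surface. World frame = base frame: x ahead of the robot, y to its left, z up, the work surface at z = 0. Lengths are in m, angles in rad, forces in N, time in s.
With the tool pointing down it reaches from about 0.3 to 0.875 m from the base axis. Payload 6.4 kg.
Tool frame: the origin (TCP) lies midway between the tips of the shut fingers; the grasp point (between the pads) lies 19 mm behind it (ctrl.tcp_to_grasp is the distance from the TCP to the grasp point, in m); z points along the fingers, y is the direction in which the jaws open and shut (so a half turn about z gives the same grasp; the last joint's range is limited). The gripper opens to 85 mm and grips with 20 to 120 N. Pads are 22 mm wide; open, the fingers measure 114 mm over their backs; the gripper's body (76 mm by 85 mm) begins 54 mm behind the grasp point. The pads swing forward as they close: fully open they stand 13 mm farther back than shut.
Start: joints at [-1.53, 0.181, 1.607, -0, 1.354, -0.206], TCP at [0.14, -0.558, 0.204] pointing down, gripper open.
Joint ranges: [-2.99, 2.99], [-0.89, 2.07], [0.3, 2.58], [-1.14, 4.28], [0, 2.63], [-3.12, 3.12]. Speed limits (rad/s): [2.57, 2.57, 3.01, 3.14, 3.14, 3.14].

### API

Orientations are given as a unit quaternion [w, x, y, z].
In Python, from bench import monitor, imaging, order, spotter, ctrl gives the robot as it stands.
- The arm moves only by the shell command python3 -m pendant 'ROWS'. ROWS is JSON, a list that holds one entry, the list of rows, each a list of 5 numbers: the shift along the world's x, y, z in mm, then the turn about the world's z in degrees, then the finger opening in mm, from 0 to 85.4. A call has 1 to 8 rows; each row shifts and turns the commanded pose from where the row before left it; what a row does not reach is not made up. A row lasts 1/8 s, in which the tool goes at most 62.5 mm and 10.7 degrees, less where a joint would pass 70% of its speed; a pose out of reach is approached as far as the arm can. A call with a gripper value outside its range is refused whole. The fingers move at their own pace and stop on an object; the grip force is fixed at half the most. Time passes only in rows, so rows that do not move let the fingers close. It gives the time, the measured TCP pose, the force and the opening at its end, in the units of the state.
- monitor.get_obs(): the state, without advancing time (a new reading comes with each control period).
- imaging.camera(name): name is "scene" or "top"; returns a dict with "img" (400x640x3 uint8, red, green, blue), "vfov" (degrees; the focal length in pixels is half the picture's height over the tangent of half this angle, whatever the lens; pixels are square), "cx", "cy" (the principal point, pixels), "origin" and "orientation" of the camera in the world. Camera axes: x right, y down, z forward; pixel columns grow to the right and rows downward; lengths in m; the calibration is good to about 2 mm. A picture is of the moment at which its call begins. There is no depth.
- order.hand_in(): hands the job in, once; it reports no verdict.
Trained networks look in the newest picture that a camera, given by its name, has taken for a name from the list of things; names that differ only in an ending like _2 or _b are one class to them, and where a whole thing is asked for, a point or a joint stands for the part that bears it (a point fixed in the world has none). Each returns a list of dicts, best first, with "confidence" (0 to 1); they miss things now and then, are a little off and sometimes report something else, mostly with a low value. They report only what shows in the picture. A call takes as long as a camera call. They do not tell look-alikes from the thing itself.
- spotter.recognise(camera, thing): "at" ([x, y, z] in m, in the coordinates of the camera as it stood for that picture, good to about 4 mm: the middle of the surface that is visible of it).
- spotter.tip_of(camera, thing): "at" ([x, y, z] in m, in the coordinates of the camera as it stood for that picture, good to about 4 mm: a listed point, or the origin of a listed thing).
The state is a dict: "time_s": time; "q": joint angles; "dq": joint speeds; "joint_efforts": joint torques, N m; "eef_pos": TCP position; "eef_rot": TCP orientation; "wrist_force": force on the tool from outside, world axes, zero at the start; "torque": the same for the moment, N m; "opening": opening from 0.0 (shut) to 1.0 (fully open).
Only numpy, scipy, OpenCV 4.12 (cv2) and the standard library are available. Lean on these libraries where they do the work, as an engineer would, in place of code of your own. Each camera call takes 0.05 s, during which the arm holds its last target. There are 200 camera calls.

### The job

Put the big screw cap on the ink canister so that the ink keeps. Set it level on the neck, gently turn it backward (anticlockwise from above) until you feel it drop into the start of the thread (unless it has already dropped in as you set it down), then screw it forward (clockwise) until it is fully home against its stop, and let go. Neither press nor tighten hard, the plastic thread is easily harmed, and leave the other things on the bench alone.

Things in the scene. Friction and masses are not known exactly. Their poses are not given: they have to be found in the camera images.
- canister: Ink canister: grey plastic, 92 mm wide, clamped upright and immovable in a steel foot (116 mm round, four prongs up to 44 mm high). Origin under it on the bench, z up. Its neck has a thread with four starts, 90 degrees apart. How the thread is turned about the axis differs each time and CANNOT be told from any pose here. A lug twisted hard against a rib sticks: ease the turn to let it drop.
- mouth (a point): Point on the canister's axis at the height of the flat tops of the thread's ridges, 95 mm above the bench. z is up. The ridges reach out to 59 mm diameter; inside them is the open neck, 48 mm in diameter, its rim 5 mm above this point and narrowed to 44 mm.
- thread (a point): Point on the canister's axis 8 mm under the mouth point: height of the thread's entries. Clockwise from above, each of the four starts has: an upright stop rib 2 mm thick, 4.5 mm higher than the ridge tops; an open entry 20 degrees wide; a flat-topped ridge 66 degrees long with a groove under it that falls 5 mm clockwise to the next rib.
- cap_grip (a point): Centre of the big white screw cap's hexagonal grip, half-way up it, on the cap's axis, 36 mm above the cap's lower edge. The hexagon is 36 mm across flats and 22 mm high; z is up, two flats face along +x and -x, the others every 60 degrees. Height above the mouth point: perched on the ribs 40.5 mm, riding on the ridges 36, dropped into the entries 28, fully home 23.
- cap: Big screw cap, 70 g, open side down; origin at the centre of its lower edge. Skirt 69 mm outside, 62 mm inside, 21 mm high; 4 mm top, then the hexagon (47 mm in all). Inside the lower edge four lugs, 5 mm wide, 3.5 mm high, reaching in to 51 mm diameter, on the cap's x and y axes. Play on the neck: 1.5 mm sideways, 2 mm up and down.
- cap_top (a point): Centre of the cap's top face. How it behaves: riding on the ridges, turned clockwise it only jams at a rib; turned anticlockwise by up to about 100 degrees its lugs reach the entries, where the next ribs stop it and it can drop 8 mm; from there 66 to 76 degrees clockwise bring it 5 mm down to the stop. A press of 10 N or a twist of 0.4 N m is safe; a press over 45 N or a twist over 1 N m harms it.
- small_lid: Bystander: small plain white lid, 36 mm in diameter, 12 mm high; origin at its underside. It does not fit; leave it.
- knife: Bystander: ink spatula 200 mm long lying flat near the far side; origin under its middle.
- tin: Bystander: ink tin 76 mm in diameter, 70 mm high; origin at its underside.
- squeeze1: Bystander: grey squeeze bottle, 56 mm in diameter, 160 mm high; origin at its underside.
- squeeze2: Bystander: another such squeeze bottle.
- brayer: Bystander: rubber ink roller, 100 mm wide with a 100 mm wooden handle, lying on a black slab at the left; origin under the roller.
There are look-alikes about, which are no part of the job. Leave any blue or turquoise look-alike of the cap alone.

How it is judged:
On the way:
1. the cap has dropped, level and centred, into the start of the thread, not yet screwed down (z of cap_grip in the frame of mouth between 0.0245 and 0.0305 m and horizontal distance between cap_grip and mouth below 0.004 m and angle between cap_grip's own z axis and vertical below 0.1 rad), for 0.1 s.
At the end, for the whole second after the job is handed in: The cap is screwed home: its grip centre is less than 24.2 mm above the mouth point (23 mm is fully home), within 4 mm of the canister's axis, tilted less than 0.08 rad, at rest and released (z of cap_grip in the frame of mouth below 0.0242 m and horizontal distance between cap_grip and mouth below 0.004 m and angle between cap_grip's own z axis and vertical below 0.08 rad and linear speed of cap below 0.01 m/s); the robot touches nothing.
It fails at once if the cap is forced against the canister with more than 45 N in all (sum over its lugs) (contact force between cap and canister above 45 N).
It fails at once if another thing on the bench is moved by more than 20 mm (distance of any of small_lid, knife, tin, squeeze1, squeeze2, brayer from where it was at the start of the episode above 0.02 m).
It also fails if it takes over 72 s, if anything falls off the work surface, if the arm or the gripper's body presses on something with over 40 N, if the wrist force passes 120 N, or if a joint passes its speed limit or range.

## Working session

There is one attempt and no reset: what is moved stays moved. The work goes in short steps, Python scripts to look and compute and a shell command to move; the robot and the scene stay as the last step left them, time stands still between calls to the robot, and variables do not carry over. Pictures are saved under pics/ and viewed, about 8 in all and at most 12, crops included, and the job is handed in when it is done.

```bash
mkdir -p pics; cat > h.py <<'E'
from bench import monitor, imaging, order, spotter, ctrl
import numpy as np, cv2
from scipy.spatial.transform import Rotation as R
def rot(q): return R.from_quat([q[1],q[2],q[3],q[0]]).as_matrix()
def world(c,p): return np.array(c["origin"])+rot(c["orientation"])@np.array(p)
def f(c): return 200/np.tan(np.radians(c["vfov"]/2))
def pix(c,w):
    p=rot(c["orientation"]).T@(np.array(w)-c["origin"]); return p[:2]/p[2]*f(c)+[c["cx"],c["cy"]]
def ray(c,u,v,z):
    d=rot(c["orientation"])@np.array([(u-c["cx"])/f(c),(v-c["cy"])/f(c),1]); o=np.array(c["origin"]); return o+d*(z-o[2])/d[2]
def save(c,n): cv2.imwrite("pics/"+n,c["img"][:,:,::-1])
E
python3 - <<'E'
from h import *
for n in("scene","top"):
    c=imaging.camera(n); save(c,n+"0.png"); print(n,np.round(c["origin"],3),c["vfov"])
    for t in("cap_grip","cap_top","cap","mouth","canister","small_lid","tin","squeeze1","brayer"):
        for r in spotter.tip_of(n,t)[:4]: 
            w=world(c,r["at"]); print(t,round(r["confidence"],2),np.round(w,3),np.round(pix(c,w)))
s=monitor.get_obs(); print(s["eef_pos"],s["eef_rot"],s["opening"],s["time_s"],s["wrist_force"],ctrl.tcp_to_grasp)
E
```

```text
scene [ 1.207 -0.556  0.824] 47.037970427495516
cap_grip 0.91 [ 0.48  -0.148  0.039] [233. 238.]
cap_grip 0.85 [ 0.499 -0.037  0.036] [273. 222.]
cap_grip 0.69 [ 0.481 -0.263  0.033] [192. 264.]
cap_top 0.86 [ 0.479 -0.149  0.048] [232. 235.]
cap_top 0.81 [ 0.502 -0.041  0.048] [273. 220.]
cap_top 0.61 [ 0.474 -0.262  0.049] [190. 257.]
cap_top 0.36 [ 0.586 -0.004 -0.   ] [306. 244.]
cap 0.91 [ 0.5   -0.035  0.002] [275. 232.]
cap 0.87 [ 0.474 -0.263  0.004] [193. 271.]
cap 0.73 [ 0.481 -0.151  0.002] [234. 250.]
mouth 0.59 [0.595 0.116 0.096] [343. 196.]
canister 0.8 [0.593 0.112 0.001] [340. 224.]
tin 0.91 [0.717 0.201 0.002] [398. 232.]
squeeze1 0.56 [ 0.702 -0.342  0.006] [219. 353.]
squeeze1 0.55 [ 0.631 -0.378  0.003] [184. 342.]
brayer 0.98 [0.458 0.444 0.012] [383. 153.]
top [0.505 0.034 1.424] 50.04676327681254
cap_grip 0.88 [ 0.479 -0.266  0.039] [411. 242.]
cap_grip 0.85 [ 0.483 -0.152  0.039] [375. 242.]
cap_grip 0.83 [ 0.503 -0.041  0.041] [341. 236.]
cap_grip 0.71 [0.595 0.111 0.089] [292. 208.]
cap_top 0.86 [ 0.483 -0.261  0.045] [410. 241.]
cap_top 0.68 [ 0.497 -0.038
[... 167 characters left out ...]
0.483 -0.153  0.001] [374. 242.]
cap 0.41 [0.596 0.112 0.095] [292. 208.]
mouth 0.82 [0.598 0.111 0.095] [292. 207.]
mouth 0.17 [0.724 0.196 0.002] [267. 172.]
canister 0.69 [0.597 0.11  0.006] [294. 209.]
small_lid 0.59 [ 0.63  -0.386  0.002] [443. 196.]
small_lid 0.51 [ 0.591 -0.006  0.002] [329. 210.]
tin 0.93 [0.725 0.197 0.002] [267. 172.]
tin 0.54 [0.595 0.113 0.089] [291. 208.]
squeeze1 0.94 [ 0.629 -0.381  0.001] [441. 196.]
squeeze1 0.81 [ 0.699 -0.341  0.002] [428. 175.]
brayer 0.76 [0.459 0.437 0.011] [195. 253.]
[ 0.14048197 -0.55758808  0.20441675] [ 7.91835542e-06  9.92398061e-01  1.23069443e-01 -2.54600801e-06] 1.004217167335557 1.0 [-0.35234635  0.01024298 -0.20960087] 0.0187
```

```bash
python3 - <<'E'
import cv2,numpy as np
a=cv2.imread("pics/top0.png")[170:270,260:440]; b=cv2.imread("pics/scene0.png")[170:300,160:370]
a=cv2.resize(a,(790,439),interpolation=3); cv2.imwrite("pics/a.png",a); cv2.imwrite("pics/b.png",cv2.resize(b,(790,489),interpolation=3))
E
```

```text
(no output)
```

View pics/a.png

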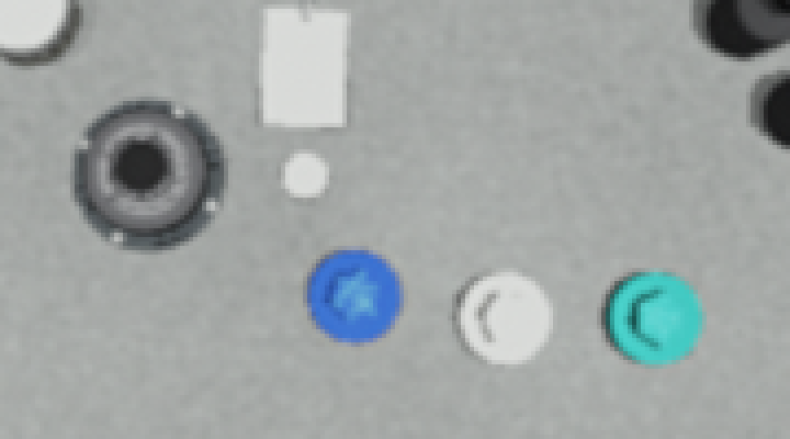

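View pics/b.png

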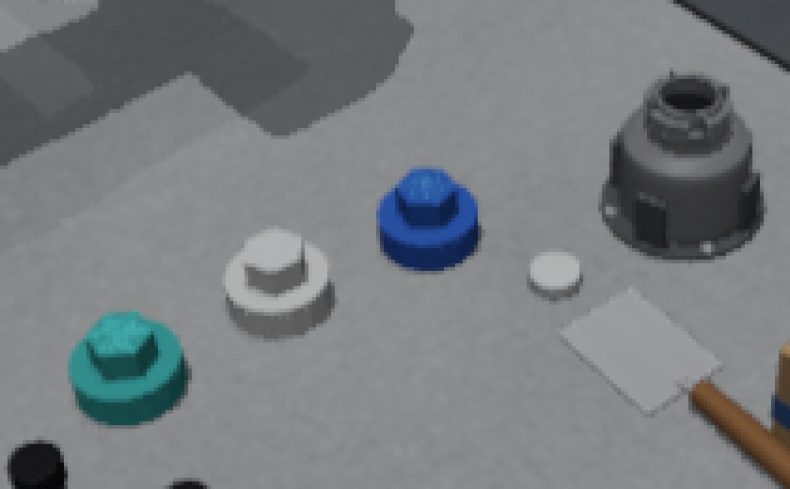

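Pictures viewed: 2. The white cap is at top-image px (375,242), between the blue look-alike (341,237) and the turquoise one (410,242). The canister is at (292,208), and the small lid and spatula lie between them. Next I fit the cap's x, y and yaw with a region model in both images.

```bash
cat >> h.py <<'E'
S=6
def labels(c,box,x,y,yaw,zb):
    u0,v0,u1,v1=box; L=np.zeros(((v1-v0)*S,(u1-u0)*S),np.uint8)
    P=lambda pts:np.round((np.array([pix(c,p) for p in pts])-[u0-.5*0,v0]+.5)*S*16).astype(np.int32)
    def ring(r,n,z,a=0): return [(x+r*np.cos(t),y+r*np.sin(t),z) for t in a+np.arange(n)*2*np.pi/n]
    sk0,sk1=ring(.0345,48,zb),ring(.0345,48,zb+.025)
    cv2.fillConvexPoly(L,cv2.convexHull(P(sk0+sk1)),1,shift=4); cv2.fillConvexPoly(L,P(sk1),2,shift=4)
    a=yaw+np.pi/6; R_=.018/np.cos(np.pi/6); h0,h1=ring(R_,6,zb+.025,a),ring(R_,6,zb+.047,a)
    for i in range(6):
        j=(i+1)%6; m=(np.array(h0[i])+h0[j])/2; n=m-[x,y,zb+.025]
        if n@(np.array(c["origin"])-m)>0: cv2.fillConvexPoly(L,P([h0[i],h0[j],h1[j],h1[i]]),3+i,shift=4)
    cv2.fillConvexPoly(L,P(h1),9,shift=4); return L
def fitcap(cs,x,y,zb=0,pad=.05):
    D=[]
    for c in cs:
        p=np.array([pix(c,(x+i*pad,y+j*pad,zb+k)) for i in(-1,1) for j in(-1,1) for k in(0,.047)])
        b=[*np.floor(p.min(0)).astype(int),*np.ceil(p.max(0)).astype(int)]; D.append((c,b,c["img"][b[1]:b[3],b[0]:b[2]].astype(float).mean(2)))
    def cost(v):
        e=0
        for k,(c,b,I) in enumerate(D):
            L=labels(c,b,v[0]+(v[3+2*k] if 0 else 0),v[1],v[2],zb)
            A=np.stack([cv2.resize((L==i).astype(np.float32),I.shape[::-1],interpolation=cv2.INTER_AREA).ravel() for i in range(10)],1)
            m=A[:,0]<.999; A=A[m]; q=I.ravel()[m]
            s=np.linalg.lstsq(A,q,rcond=None)[0]; e+=((A@s-q)**2).mean()
        return e
    from scipy.optimize import minimize
    res=[]
    for y0 in np.radians(np.arange(-30,30,6)):
        r=minimize(cost,[x,y,y0],method="Nelder-Mead",options=dict(initial_simplex=[[x,y,y0],[x+.004,y,y0],[x,y+.004,y0],[x,y,y0+.1]],maxiter=90)); res.append((r.fun,*r.x[:2],np.degrees(r.x[2])))
    return sorted(res)
E
python3 - <<'E'
from h import *
cs=[imaging.camera(n) for n in("scene","top")]
for g in (cs,cs[:1],cs[1:]): print(np.round(fitcap(g,.481,-.151)[:4],4))
# canister: rim/neck dark hole in top
c=cs[1]; u,v=pix(c,(.597,.111,.1)).astype(int); I=c["img"].mean(2)
w=I[v-12:v+13,u-12:u+13]; m=(w<60).astype(np.uint8); n,l,st,ce=cv2.connectedComponentsWithStats(m); k=1+np.argmax(st[1:,4]); print(st[k],ce[k],ray(c,u-12+ce[k][0],v-12+ce[k][1],.095))
E
```

```text
[[ 3.132143e+02  4.808000e-01 -1.504000e-01 -5.720700e+00]
 [ 3.158080e+02  4.808000e-01 -1.503000e-01  5.093250e+01]
 [ 3.176468e+02  4.808000e-01 -1.505000e-01 -9.949400e+00]
 [ 3.178813e+02  4.806000e-01 -1.503000e-01 -7.793500e+00]]
[[70.318   0.4803 -0.1492 -5.4624]
 [70.7393  0.4801 -0.149  -5.8486]
 [71.1349  0.4801 -0.1489 -4.6565]
 [71.3339  0.4803 -0.1491 -5.5505]]
[[ 80.8314   0.4825  -0.1525  -7.9879]
 [ 81.4278   0.4825  -0.1525 -10.0295]
 [ 81.4631   0.4823  -0.1524  -6.9945]
 [ 85.002    0.4828  -0.1519  -3.4356]]
[ 7  8 12 10 93] [12.55913978 12.53763441] [0.59629183 0.11204158 0.095     ]
```

```bash
python3 -m pendant '[[[40,48,0,2,65],[43,51,0,2,65],[43,51,0,2,65],[43,51,0,2,65],[43,51,0,1,65],[43,51,0,1,65],[43,51,0,0,65],[43,53,0,0,65]]]'
```

```text
time_s: 2.1
eef_pos: [0.4629, -0.1727, 0.2048]
eef_rot: [0.0, 0.978, 0.209, 0.0]
wrist_force: [0.5, -1.4, -0.1]
opening: 0.759
```

```bash
python3 -m pendant '[[[0,0,0,0,65],[0,0,0,0,65]]]'; python3 -c "
from h import *
s=monitor.get_obs();M=rot(s['eef_rot']);print(s['eef_pos'],np.degrees(np.arctan2(M[1,1],M[0,1])),s['wrist_force'])"
```

```text
time_s: 2.35
eef_pos: [0.4615, -0.1743, 0.2043]
eef_rot: [0.0, 0.978, 0.21, -0.0]
wrist_force: [0.7, -0.0, -0.0]
opening: 0.762
[ 0.4614678  -0.1743189   0.20431887] -65.79102259925176 [ 0.6965261  -0.03275252 -0.00760302]
```

```bash
python3 -m pendant '[[[10,12,-20,0,65],[9.5,11.3,-30,0,65],[0,0,-35,0,65],[0,0,-35,0,65],[0,0,-25,0,65],[0,0,-20,0,65],[0,0,-12,0,65],[0,0,0,0,65]]]'
```

```text
time_s: 3.35
eef_pos: [0.4802, -0.1518, 0.0268]
eef_rot: [-0.0, 0.978, 0.208, -0.001]
wrist_force: [-0.3, -0.1, 0.2]
opening: 0.762
```

```bash
python3 -m pendant '[[[0.5,0.5,0,0,40],[0,0,0,0,30],[0,0,0,0,20],[0,0,0,0,10],[0,0,0,0,0],[0,0,0,0,0]]]'; python3 - <<'E'
from h import *
s=monitor.get_obs();print(s['eef_pos'],s['wrist_force'],s['torque'])
c=imaging.camera("scene"); u,v=pix(c,(.481,-.151,.04)).astype(int); save({"img":cv2.resize(c["img"][v-60:v+50,u-70:u+70],None,fx=5,fy=5)},"g.png")
E
```

```text
time_s: 4.1
eef_pos: [0.4816, -0.1505, 0.0274]
eef_rot: [-0.0, 0.978, 0.209, -0.0]
wrist_force: [0.7, 0.2, 0.3]
opening: 0.002
[ 0.48156726 -0.15049377  0.02737173] [0.72346354 0.20879241 0.26653715] [-0.01231604  0.01395758 -0.00204241]
```

View pics/g.png

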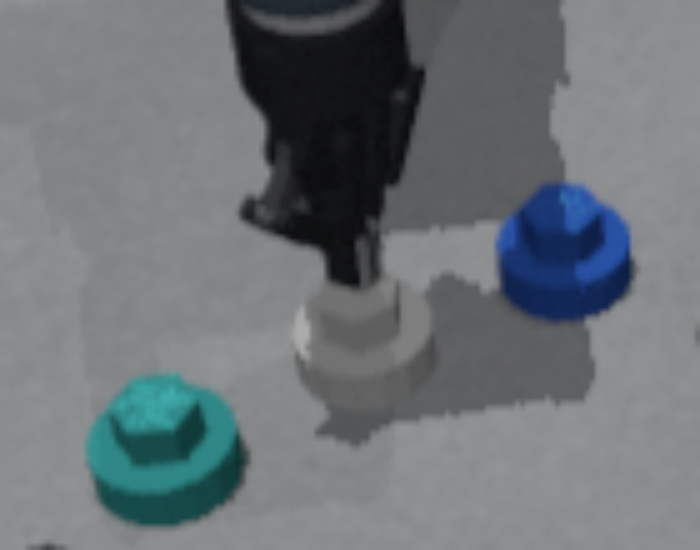

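Pictures viewed: 3. The fingers shut to nothing, and their tips show at or just above the top of the hexagon, near crop (355,280). The cap is unmoved. I'll raise the shut gripper and check where its tips really are compared with the reported TCP.

```bash
python3 -m pendant '[[[0,0,20,0,0],[0,0,30,0,0],[0,0,10,0,0],[0,0,0,0,0]]]'; python3 - <<'E'
from h import *
s=monitor.get_obs();p=np.array(s['eef_pos']); im=[]
for n in("scene","top"):
    c=imaging.camera(n); I=c["img"].copy()
    u,v=pix(c,p-[0,0,.02]).astype(int); W=I[v-45:v+45,u-40:u+40]
    W=cv2.convertScaleAbs(W,alpha=1.4,beta=30); W=cv2.resize(W,None,fx=5,fy=5,interpolation=2)
    for dz,col in((0,(255,0,0)),(.02,(0,255,0)),(.04,(255,0,255))):
        q=(pix(c,p+[0,0,dz])-[u-40,v-45]+.5)*5; cv2.circle(W,tuple(q.astype(int)),3,col,-1); print(n,dz,q)
    im.append(W)
save({"img":np.hstack(im)},"h.png")
E
```

```text
time_s: 4.65
eef_pos: [0.482, -0.1508, 0.0877]
eef_rot: [0.0, 0.978, 0.209, 0.0]
wrist_force: [0.9, -0.4, -0.4]
opening: 0.002
scene 0 [197.81840861 198.85709069]
scene 0.02 [193.01400791 167.23764788]
scene 0.04 [188.09419029 134.85860588]
top 0 [207.48224982 229.76918487]
top 0.02 [212.01303776 230.24163627]
top 0.04 [216.68387013 230.72869091]
```

View pics/h.png

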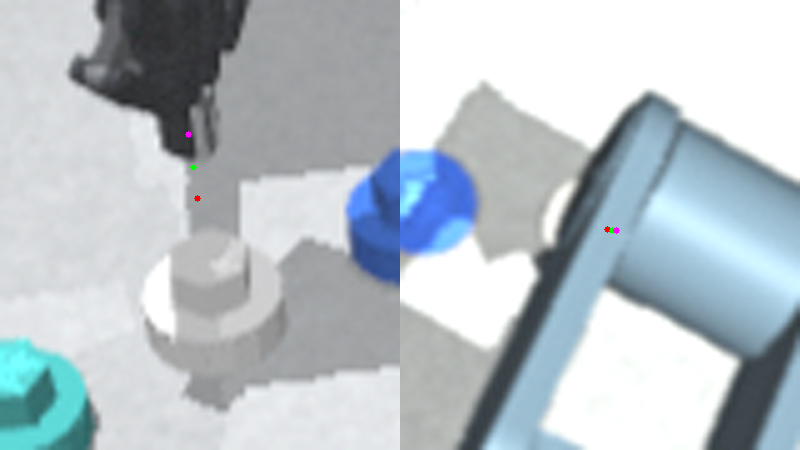

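Pictures viewed: 4. In the left half the shut tips end at row 157, while the reported TCP (red) is at row 199, so the real tips are about 25 mm above the reported TCP. Sideways the two agree. I'll go about 22 mm lower for the grasp.

```bash
python3 -m pendant '[[[0,0,0,0,65],[0,0,0,0,65],[0,0,0,0,65],[0,0,-25,0,65],[0,0,-25,0,65],[0,0,-20,0,65],[0,0,-12,0,65],[0,0,0,0,65]]]';  python3 -m pendant '[[[0,0,0,0,45],[0,0,0,0,38],[0,0,0,0,32],[0,0,0,0,20],[0,0,0,0,0],[0,0,0,0,0]]]'
```

```text
time_s: 5.75
eef_pos: [0.481, -0.1502, 0.0047]
eef_rot: [-0.001, 0.978, 0.209, -0.001]
wrist_force: [-0.3, -0.7, 0.7]
opening: 0.758
time_s: 6.5
eef_pos: [0.4825, -0.1511, 0.0067]
eef_rot: [0.001, 0.978, 0.209, 0.001]
wrist_force: [-0.5, 1.0, 5.4]
opening: 0.406
```

```bash
python3 -m pendant '[[[0,0,3,0,0],[0,0,12,0,0],[0,0,25,0,0],[0,0,30,0,0],[0,0,30,0,0],[0,0,25,0,0],[0,0,10,0,0],[0,0,0,0,0]]]'; python3 -m pendant '[[[14,33,0,0,0],[14,33,0,0,0],[14,33,0,0,0],[14,33,0,0,0],[14,33,0,0,0],[14,33,0,0,0],[14,33,0,0,0],[9,20,0,0,0]]]';python3 -m pendant '[[[0,0,0,0,0],[0,0,0,0,0],[0,0,0,0,0]]]'; python3 - <<'E'
from h import *
s=monitor.get_obs();print(s['eef_pos'],s['q'],s['opening'])
im=[];
for n in("scene","top"):
    c=imaging.camera(n); u,v=pix(c,(.596,.112,.12)).astype(int); im.append(cv2.resize(c["img"][v-45:v+45,u-40:u+40],None,fx=5,fy=5,interpolation=2))
    if n=="scene": print(np.round([x for x in fitcap([c],.596,.112,.13)[:3]],4))
save({"img":np.hstack(im)},"i.png")
E
```

```text
time_s: 7.5
eef_pos: [0.4819, -0.1507, 0.141]
eef_rot: [0.0, 0.978, 0.209, 0.0]
wrist_force: [0.1, -0.2, -0.5]
opening: 0.404
time_s: 8.5
eef_pos: [0.588, 0.1019, 0.1387]
eef_rot: [-0.0, 0.978, 0.21, -0.001]
wrist_force: [0.2, -0.6, -1.7]
opening: 0.407
time_s: 8.88
eef_pos: [0.5883, 0.0994, 0.1403]
eef_rot: [0.0, 0.978, 0.208, -0.0]
wrist_force: [0.2, 0.2, -0.6]
opening: 0.402
[0.58831412 0.0993642  0.14025597] [-3.12739807e-02  2.91080654e-01  1.60863571e+00 -2.70277741e-04
  1.24227760e+00  1.11954023e+00] 0.4024874187950682
[[4.133414e+02 5.793000e-01 1.064000e-01 4.985000e+01]
 [4.139445e+02 5.738000e-01 1.088000e-01 5.972820e+01]
 [4.675438e+02 5.823000e-01 1.077000e-01 2.875250e+01]]
```

View pics/i.png

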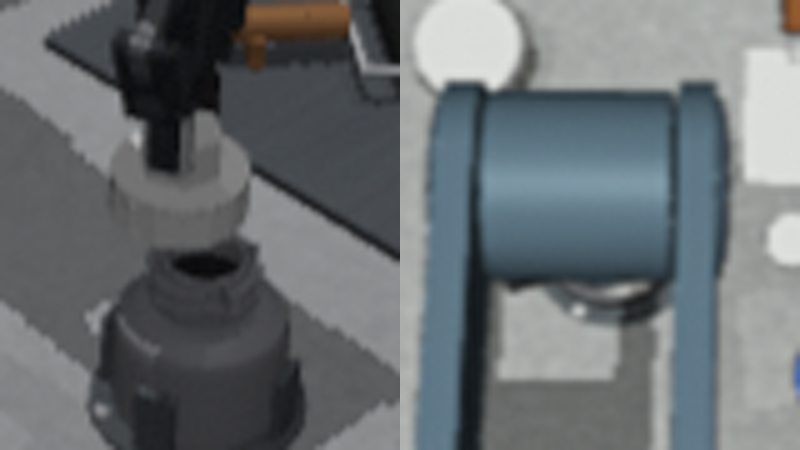

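Pictures viewed: 5. The cap is held level in the jaws at crop (180,190), and the neck is below it at (205,265). Next I measure the cap's skirt and the neck hole in the same scene camera, so the calibration bias cancels.

```bash
cat >> h.py <<'E'
def regfit(c,regs,x,y,sub=8,span=.012):
    """regs(x,y)-> list of (list of 3d pts) hulls painted in order; least-squares piecewise constant fit restricted to the first hull at the start (mask)"""
    from scipy.optimize import minimize
    H=[cv2.convexHull(np.array([pix(c,p) for p in h],np.float32)) for h in regs(x,y)]
    b=cv2.boundingRect(H[0]); u0,v0=b[0]-8,b[1]-8; w,h=b[2]+16,b[3]+16; I=c["img"][v0:v0+h,u0:u0+w].astype(float)
    def paint(hs,n0=0):
        L=np.zeros((h*sub,w*sub),np.uint8)
        for i,q in enumerate(hs): cv2.fillConvexPoly(L,np.round((np.array(q).reshape(-1,2)-[u0,v0]+.5)*sub*16).astype(np.int32),i+1,shift=4)
        return L
    M=cv2.dilate((cv2.resize(paint(H[:1]),(w,h),interpolation=3)>0).astype(np.uint8),np.ones((5,5)))>0
    def cost(v):
        L=paint([cv2.convexHull(np.array([pix(c,p) for p in hh],np.float32)) for hh in regs(*v)])
        A=np.stack([cv2.resize((L==i).astype(np.float32),(w,h),interpolation=cv2.INTER_AREA)[M] for i in range(len(H)+1)],1)
        q=I[M]; s=np.linalg.lstsq(A,q,rcond=None)[0]; return ((A@s-q)**2).mean()
    g=np.arange(-span,span+1e-9,.003); best=min(((cost((x+i,y+j)),x+i,y+j) for i in g for j in g))
    r=minimize(cost,best[1:],method="Nelder-Mead",options=dict(initial_simplex=[best[1:],(best[1]+.0015,best[2]),(best[1],best[2]+.0015)])); return r.x,r.fun
def circ(x,y,r,z): return [(x+r*np.cos(t),y+r*np.sin(t),z) for t in np.linspace(0,2*np.pi,48,endpoint=False)]
E
python3 - <<'E'
from h import *
cs={n:imaging.camera(n) for n in("scene","top")}; now=cs["scene"]["img"].copy()
hole=lambda x,y:[circ(x,y,.024,.1),circ(x,y,.022,.1)]
for n in cs:
    c=cs[n]; c["img"]=cv2.imread(f"pics/{n}0.png")[:,:,::-1]
    print(n,"hole",regfit(c,hole,.596,.112), "foot",regfit(c,lambda x,y:[circ(x,y,.062,.0),circ(x,y,.058,.008)],.596,.112) if n=="top" else "")
c=cs["scene"]; print("capbench",regfit(c,lambda x,y:[circ(x,y,.0345,.0)+circ(x,y,.0345,.025),circ(x,y,.0345,.025)],.481,-.151))
c["img"]=now; print("hole now",regfit(c,hole,.596,.112))
for z in(.128,.133,.138):
    print(z,regfit(c,lambda x,y:[circ(x,y,.0345,z)+circ(x,y,.0345,z+.025)],.588,.0994), regfit(c,lambda x,y:[circ(x,y,.0345,z)+circ(x,y,.0345,z+.025),circ(x,y,.0345,z+.025)],.588,.0994))
print(monitor.get_obs()["eef_pos"])
E
```

```text
scene hole (array([0.59717531, 0.11125973]), np.float64(483.18682027712293)) foot 
top hole (array([0.59564617, 0.11183639]), np.float64(316.7068011251721)) foot (array([0.59615976, 0.11133013]), np.float64(690.3674566269951))
capbench (array([ 0.48097168, -0.14936243]), np.float64(569.4037541905923))
hole now (array([0.60290816, 0.10191275]), np.float64(375.3349257225035))
0.128 (array([0.57645003, 0.10677189]), np.float64(958.4770746271081)) (array([0.60093536, 0.07459702]), np.float64(789.7823797288597))
0.133 (array([0.59509534, 0.08880498]), np.float64(965.0295694434454)) (array([0.6051647 , 0.06934885]), np.float64(838.1973826749316))
0.138 (array([0.56158952, 0.14715956]), np.float64(786.9429797843549)) (array([0.56970379, 0.11880408]), np.float64(810.0389399925455))
[0.58860003 0.09983603 0.14056882]
```

```bash
python3 -m pendant '[[[4,6,0,0,0],[4,6,-10,0,0],[0,0,-12,0,0],[0,0,-6,0,0],[0,0,0,0,0],[0,0,0,0,0]]]'; python3 - <<'E'
from h import *
im=[];P=[];F=[]
for k in range(6):
    c=imaging.camera("scene"); s=monitor.get_obs(); P.append(s["eef_pos"]);F.append([*s["wrist_force"],*s["torque"]])
print(np.mean(P,0),np.std(P,0),np.round(np.mean(F,0),2))
u,v=pix(c,(.596,.112,.11)).astype(int); W=cv2.resize(c["img"][v-30:v+30,u-35:u+35],None,fx=8,fy=8,interpolation=2)
W=cv2.convertScaleAbs(W,alpha=1.5,beta=10)
x,y,z=np.mean(P,0); zb=z-.0067
for (cx,cy,r,zz,col) in((x,y,.0345,zb,(255,0,0)),(x,y,.0345,zb+.025,(255,0,0)),(.5964,.1115,.0295,.095,(0,255,0)),(.5964,.1115,.046,.07,(0,255,0))):
    q=np.array([(pix(c,p)-[u-35,v-30]+.5)*8 for p in circ(cx,cy,r,zz)]).astype(np.int32); cv2.polylines(W,[q],True,col,1)
save({"img":W},"j.png")
E
```

```text
time_s: 9.82
eef_pos: [0.5968, 0.1123, 0.1126]
eef_rot: [0.0, 0.978, 0.209, 0.0]
wrist_force: [-0.2, 0.7, -1.5]
opening: 0.404
[0.59688976 0.11236864 0.11282266] [6.10309949e-05 2.50555621e-05 6.34983388e-05] [-0.19 -0.12 -0.66 -0.01  0.01  0.01]
```

View pics/j.png

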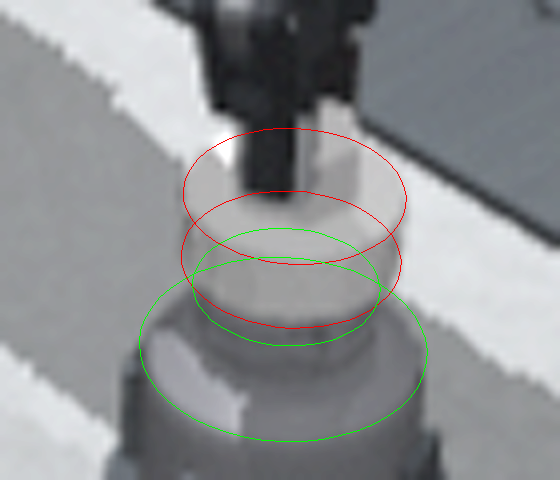

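Pictures viewed: 6. The predicted skirt (red) matches the cap's outline (columns 183–405, bottom at row 325), and it is centred over the neck. Now I lower gently while watching the force.

```bash
python3 -m pendant '[[[-0.3,-0.5,-3,0,0],[0,0,-2,0,0],[0,0,-1.5,0,0],[0,0,0,0,0]]]'; python3 -m pendant '[[[0,0,-1,0,0],[0,0,-1,0,0],[0,0,0,0,0]]]'
```

```text
time_s: 10.62
eef_pos: [0.5962, 0.1119, 0.1057]
eef_rot: [-0.0, 0.978, 0.209, -0.0]
wrist_force: [-0.7, 0.3, -1.5]
opening: 0.405
time_s: 11.0
eef_pos: [0.5962, 0.1119, 0.1038]
eef_rot: [-0.0, 0.978, 0.209, -0.0]
wrist_force: [0.5, 0.3, -1.4]
opening: 0.404
```

```bash
python3 -m pendant '[[[0,0,-0.8,0,0],[0,0,-0.7,0,0],[0,0,0,0,0]]]'; python3 -m pendant '[[[0,0,-0.8,0,0],[0,0,0,0,0]]]';python3 -m pendant '[[[0,0,-0.7,0,0],[0,0,0,0,0]]]'
```

```text
time_s: 11.38
eef_pos: [0.5962, 0.1119, 0.1023]
eef_rot: [-0.0, 0.978, 0.209, -0.0]
wrist_force: [0.3, 0.4, -0.3]
opening: 0.403
time_s: 11.62
eef_pos: [0.5964, 0.1119, 0.1017]
eef_rot: [0.0, 0.978, 0.209, 0.0]
wrist_force: [0.1, 0.2, -0.0]
opening: 0.401
time_s: 11.88
eef_pos: [0.5965, 0.112, 0.1016]
eef_rot: [0.0, 0.978, 0.209, 0.0]
wrist_force: [-2.2, 0.0, 5.8]
opening: 0.402
```

Contact came at z 0.1016, exactly where riding on the ridges was predicted, with about 6 N. Now I turn anticlockwise.

```bash
cat > st.py <<'E'
from h import *
s=monitor.get_obs();M=rot(s['eef_rot'])
print("z %.4f yaw %.1f F %s T %s op %.3f q6 %.2f xy %s"%(s['eef_pos'][2],np.degrees(np.arctan2(M[1,1],M[0,1])),np.round(s['wrist_force'],1),np.round(s['torque'],2),s['opening'],s['q'][5],np.round(s['eef_pos'][:2],4)))
E
python3 st.py; python3 -m pendant '[[[0,0,0,2,0],[0,0,0,3,0]]]' >/dev/null; python3 st.py;  python3 -m pendant '[[[0,0,0,2,0],[0,0,0,3,0]]]'>/dev/null; python3 st.py
```

```text
z 0.1016 yaw -65.9 F [-2.2  0.   5.8] T [-0.01  0.4  -0.02] op 0.402 q6 1.14 xy [0.5965 0.112 ]
z 0.1016 yaw -60.7 F [-0.5  0.8  4.9] T [ 0.1   0.06 -0.12] op 0.401 q6 1.05 xy [0.5971 0.112 ]
z 0.1016 yaw -55.7 F [-0.3  0.2  5.2] T [ 0.08  0.04 -0.09] op 0.405 q6 0.96 xy [0.5971 0.112 ]
```

```bash
for i in 1 ; do python3 -m pendant '[[[0,0,0,3,0],[0,0,0,3,0]]]' >/dev/null; python3 st.py;  python3 -m pendant '[[[0,0,0,3,0],[0,0,0,3,0]]]'>/dev/null; python3 st.py; done
```

```text
z 0.1016 yaw -49.7 F [0.4 0.5 5.6] T [ 0.1  -0.01 -0.1 ] op 0.407 q6 0.86 xy [0.5972 0.112 ]
z 0.1016 yaw -43.7 F [-0.6  1.   4.8] T [ 0.07  0.02 -0.16] op 0.404 q6 0.75 xy [0.5971 0.112 ]
```

```bash
python3 -m pendant '[[[0,0,0,3,0],[0,0,0,3,0]]]' >/dev/null; python3 st.py;  python3 -m pendant '[[[0,0,0,3,0],[0,0,0,3,0]]]'>/dev/null; python3 st.py
```

```text
z 0.1016 yaw -37.7 F [0.2 0.8 5.2] T [ 0.17  0.06 -0.16] op 0.401 q6 0.65 xy [0.5971 0.1121]
z 0.1016 yaw -31.7 F [-0.9  0.6  5.7] T [ 0.19  0.08 -0.1 ] op 0.403 q6 0.54 xy [0.597  0.1122]
```

```bash
python3 -m pendant '[[[0,0,0,3,0],[0,0,0,3,0]]]' >/dev/null; python3 st.py;  python3 -m pendant '[[[0,0,0,3,0],[0,0,0,2,0]]]'>/dev/null; python3 st.py
```

```text
z 0.1016 yaw -25.7 F [0.2 1.  4.6] T [ 0.05  0.08 -0.14] op 0.406 q6 0.44 xy [0.5971 0.1121]
z 0.1016 yaw -20.8 F [0.7 0.2 6.1] T [ 0.12  0.12 -0.12] op 0.403 q6 0.35 xy [0.5971 0.1121]
```

```bash
python3 -m pendant '[[[0,0,0,3,0],[0,0,0,2,0]]]' >/dev/null; python3 st.py
```

```text
z 0.1016 yaw -15.8 F [-0.3  1.5  5.5] T [ 0.25  0.15 -0.16] op 0.411 q6 0.27 xy [0.5969 0.1123]
```

```bash
python3 -m pendant '[[[0,0,0,3,0],[0,0,0,2,0]]]' >/dev/null; python3 st.py
```

```text
z 0.1016 yaw -10.8 F [0.8 1.7 5.6] T [ 0.24  0.2  -0.15] op 0.407 q6 0.18 xy [0.5968 0.1124]
```

```bash
python3 -m pendant '[[[0,0,0,3,0],[0,0,0,2,0]]]' >/dev/null; python3 st.py
```

```text
z 0.1012 yaw -5.8 F [0.7 0.8 4. ] T [ 0.28 -0.16 -0.09] op 0.404 q6 0.09 xy [0.5968 0.1121]
```

```bash
python3 -m pendant '[[[0,0,0,3,0],[0,0,0,2,0]]]' >/dev/null; python3 st.py
```

```text
z 0.1001 yaw -0.8 F [-0.   0.5 -1.9] T [ 0.16 -0.04 -0.04] op 0.402 q6 0.00 xy [0.5957 0.1119]
```

The force has fallen to zero, so the lugs are over the entries. Now I lower.

```bash
python3 -m pendant '[[[0,0,-1,0,0],[0,0,-1,0,0],[0,0,0,0,0]]]' >/dev/null; python3 st.py
```

```text
z 0.0985 yaw -0.9 F [-0.8 -0.7 -1. ] T [0.12 0.04 0.01] op 0.405 q6 0.01 xy [0.596 0.112]
```

```bash
python3 -m pendant '[[[0,0,-1,0,0],[0,0,-1,0,0],[0,0,0,0,0]]]' >/dev/null; python3 st.py
```

```text
z 0.0968 yaw -0.9 F [-0.5  1.1 -1.6] T [ 0.13  0.12 -0.01] op 0.401 q6 0.01 xy [0.5962 0.112 ]
```

```bash
python3 -m pendant '[[[0,0,-1,0,0],[0,0,-1,0,0],[0,0,0,0,0],[0,0,0,0,0]]]' >/dev/null; python3 st.py
```

```text
z 0.0948 yaw -0.9 F [-1.1 -0.1 -1. ] T [ 0.15  0.13 -0.01] op 0.403 q6 0.01 xy [0.5962 0.112 ]
```

```bash
python3 -m pendant '[[[0,0,-0.8,0,0],[0,0,0,0,0]]]' >/dev/null; python3 st.py
```

```text
z 0.0940 yaw -0.9 F [-1.9  1.3 -0.3] T [ 0.13  0.21 -0.05] op 0.402 q6 0.01 xy [0.5962 0.112 ]
```

```bash
python3 -m pendant '[[[0,0,-0.3,-2,0],[0,0,-0.2,-3,0]]]' >/dev/null; python3 st.py;python3 -m pendant '[[[0,0,-0.2,-3,0],[0,0,-0.2,-3,0]]]' >/dev/null; python3 st.py
```

```text
z 0.0937 yaw -6.0 F [-3.2  0.7  1.6] T [0.12 0.43 0.12] op 0.404 q6 0.10 xy [0.5962 0.112 ]
z 0.0936 yaw -12.0 F [-3.6  0.9  4. ] T [0.14 0.62 0.18] op 0.405 q6 0.20 xy [0.5961 0.1121]
```

```bash
python3 -m pendant '[[[0,0,-0.2,-3,0],[0,0,-0.2,-3,0]]]' >/dev/null; python3 st.py
```

```text
z 0.0934 yaw -18.0 F [-3.1  1.8  3.2] T [0.2  0.61 0.14] op 0.402 q6 0.30 xy [0.5963 0.1121]
```

```bash
python3 -m pendant '[[[0,0,-0.2,-3,0],[0,0,-0.2,-3,0]]]' >/dev/null; python3 st.py
```

```text
z 0.0929 yaw -24.0 F [-1.9  0.6  0.9] T [0.1  0.4  0.07] op 0.403 q6 0.41 xy [0.5965 0.112 ]
```

```bash
python3 -m pendant '[[[-0.2,0,-0.2,-3,0],[0,0,-0.2,-3,0]]]' >/dev/null; python3 st.py;python3 -m pendant '[[[0,0,-0.2,-3,0],[0,0,-0.2,-3,0]]]' >/dev/null; python3 st.py
```

```text
z 0.0923 yaw -30.0 F [-2.3  0.1  1.7] T [0.05 0.45 0.09] op 0.407 q6 0.51 xy [0.5962 0.1118]
z 0.0918 yaw -36.0 F [-1.8  0.5  1.1] T [0.05 0.38 0.04] op 0.403 q6 0.62 xy [0.5961 0.1119]
```

```bash
python3 -m pendant '[[[0,0,-0.2,-3,0],[0,0,-0.2,-3,0]]]' >/dev/null; python3 st.py;python3 -m pendant '[[[0,0,-0.2,-3,0],[0,0,-0.2,-3,0]]]' >/dev/null; python3 st.py
```

```text
z 0.0913 yaw -42.0 F [-0.9 -0.9 -0.1] T [0.03 0.15 0.02] op 0.408 q6 0.72 xy [0.5962 0.1119]
z 0.0910 yaw -48.0 F [-0.7 -0.8 -0.8] T [-0.02 -0.01  0.04] op 0.412 q6 0.83 xy [0.5965 0.1118]
```

```bash
python3 -m pendant '[[[0,0,-0.3,-3,0],[0,0,-0.2,-3,0]]]' >/dev/null; python3 st.py;python3 -m pendant '[[[0,0,-0.3,-2,0],[0,0,-0.2,-3,0]]]' >/dev/null; python3 st.py
```

```text
z 0.0903 yaw -54.0 F [-0.9  0.3 -1.9] T [ 0.    0.1  -0.02] op 0.406 q6 0.93 xy [0.5963 0.1118]
z 0.0899 yaw -59.0 F [-0.8  0.1 -0.5] T [0.02 0.12 0.03] op 0.408 q6 1.02 xy [0.5963 0.1119]
```

```bash
python3 -m pendant '[[[0,0,-0.2,-2,0],[0,0,-0.2,-2,0]]]' >/dev/null; python3 st.py
```

```text
z 0.0895 yaw -63.0 F [-0.7 -1.1 -0.3] T [-0.03  0.02 -0.03] op 0.402 q6 1.09 xy [0.5963 0.1118]
```

```bash
python3 -m pendant '[[[0,0,-0.2,-2,0],[0,0,-0.2,-2,0]]]' >/dev/null; python3 st.py
```

```text
z 0.0890 yaw -67.0 F [ 0.6 -0.1 -1. ] T [0.02 0.01 0.04] op 0.404 q6 1.16 xy [0.5962 0.1119]
```

```bash
python3 -m pendant '[[[0,0,-0.2,-1.5,0],[0,0,-0.1,-1.5,0]]]' >/dev/null; python3 st.py
```

```text
z 0.0888 yaw -70.0 F [-0.4 -0.  -0.1] T [ 0.06 -0.02 -0.04] op 0.406 q6 1.21 xy [0.5962 0.1119]
```

```bash
python3 -m pendant '[[[0,0,-0.2,-1,0],[0,0,0,-1,0]]]' >/dev/null; python3 st.py
```

```text
z 0.0887 yaw -71.9 F [-1.   1.4  2.2] T [0.14 0.25 0.27] op 0.402 q6 1.25 xy [0.596  0.1121]
```

```bash
python3 -m pendant '[[[0,0,-0.2,-0.5,0],[0,0,0,0,0]]]' >/dev/null; python3 st.py
```

```text
z 0.0887 yaw -72.3 F [-3.2  1.8  5.3] T [0.25 0.47 0.36] op 0.404 q6 1.25 xy [0.5961 0.1122]
```

The torque rises steeply at z 0.0887, which is exactly the expected home height, so the cap is at its stop. I ease off and release.

```bash
python3 -m pendant '[[[0,0,0.4,0.5,0],[0,0,0,0,45],[0,0,0,0,60],[0,0,0,0,60],[0,0,0,0,60]]]'; python3 st.py; python3 -m pendant '[[[0,0,15,0,60],[0,0,30,0,60],[0,0,40,0,60],[-40,-20,20,0,60],[-50,-40,0,0,60],[-50,-40,0,0,60],[-50,-40,0,0,60],[0,0,0,0,60]]]'; python3 - <<'E'
from h import *
for n in("scene","top"):
    c=imaging.camera(n); save(c,n+"9.png"); 
    for r in spotter.tip_of(n,"cap_grip")[:4]: print(n,round(r["confidence"],2),np.round(world(c,r["at"]),4))
    print(np.round(fitcap([c],.596,.112,.082)[:2],4))
    if n=="scene": u,v=pix(c,(.596,.112,.1)).astype(int); save({"img":cv2.resize(c["img"][v-40:v+40,u-50:u+50],None,fx=6,fy=6)},"k.png")
E
```

```text
time_s: 20.75
eef_pos: [0.5961, 0.1118, 0.0886]
eef_rot: [0.0, 0.988, 0.158, -0.0]
wrist_force: [0.7, -0.0, 0.3]
opening: 0.697
z 0.0886 yaw -71.9 F [ 0.7 -0.   0.3] T [ 0.   -0.01  0.02] op 0.697 q6 1.24 xy [0.5961 0.1118]
time_s: 21.75
eef_pos: [0.4076, -0.027, 0.1946]
eef_rot: [0.001, 0.988, 0.155, 0.0]
wrist_force: [0.6, -0.8, -0.2]
opening: 0.699
scene 0.86 [ 0.4857 -0.261   0.0369]
scene 0.78 [ 0.4986 -0.0406  0.0332]
scene 0.72 [0.5923 0.1161 0.1178]
[[100.088    0.5929   0.1151 -14.2112]
 [101.0702   0.5932   0.1148 -12.9642]]
top 0.76 [0.5971 0.1094 0.125 ]
top 0.74 [ 0.5033 -0.0424  0.0389]
top 0.54 [ 0.4827 -0.2632  0.04  ]
[[ 63.9248   0.5965   0.1116 -11.9621]
 [ 64.4257   0.5965   0.1113 -13.7506]]
```

View pics/k.png

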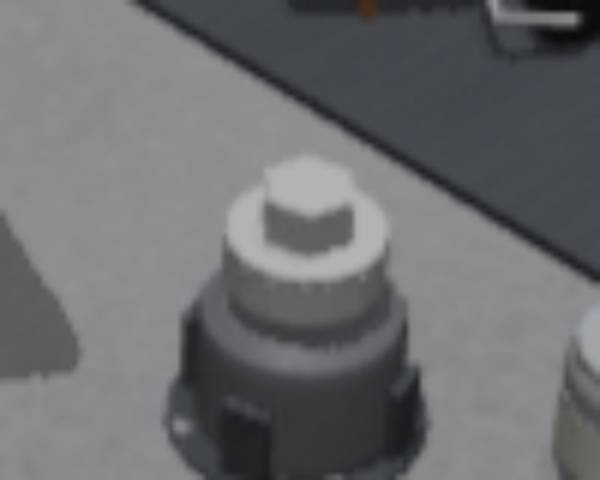

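Pictures viewed: 7. The cap sits level on the canister at crop (306,230), with a narrow gap to the shoulder. I'll hand in.

```bash
python3 -c "
from h import *
print(order.hand_in())"
```

```text
the job is handed in; nothing more can be done
None
```

The white cap is screwed home on the ink canister and released, and I handed the job in at about 22 s. No verdict came back, so these are my own readings.

**What I did:**
- **Set down:** the cap went down level on the ridges with about 6 N.
- **Backward turn:** I turned it anticlockwise about 65° until the contact force vanished. I then lowered it 8 mm into the entries, to about 28 mm above the mouth point.
- **Forward turn:** I turned it clockwise about 71° to the stop. The twist was about 0.36 N m there, with about 5 N of press.
- **Release:** I eased the turn, opened the fingers and backed away.

**Last checks:**
- **Height:** from riding on the ridges to the stop the tool went down 12.9 mm; 13 mm is expected for fully home. This comes from the arm's readings, because the cameras cannot resolve it.
- **Position:** the top camera puts the cap within 1 mm of the canister's axis, and in the picture it sits level. The cap's angle afterwards matched the jaw angle, so it did not spring back.

**What disagreed:**
- **First grasp:** it closed on nothing, because the real finger tips are about 20–25 mm above the reported tool point. I went lower and gripped the cap without trouble; it had not moved.
- **Scene camera:** it puts the cap about 5 mm off the axis. It was off from the top camera by about 4 mm the same way when the cap was still on the bench, so I took this as calibration bias.
- **Bystanders:** I did not re-measure all of them. The detections of the blue and turquoise look-alikes stayed within the detector's error of where they started.

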